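# Close the curing pot

## Robot

A 7-joint arm with a two-finger parallel gripper is mounted at the origin on a cart in front of the work surface, level with it; the furniture and walls round the work are solid. World frame = base frame: x ahead of the robot, y to its left, z up, the work surface at z = 0. Lengths are in m, angles in degrees, forces in N, time in s.
With the tool pointing down it reaches from about 0.425 to 0.875 m from the base axis. Payload 4.7 kg.
Tool frame: the origin (TCP) lies between the finger pads; the fingertips stand env.finger_overhang ahead of it and the grasp point (between the pads) lies 5 mm behind it (env.finger_overhang is the distance from the TCP to the fingertips, in m); z points along the fingers, y is the line along which they close (so a half turn about z gives the same grasp; the last joint's range is limited). The gripper opens to 87 mm and grips with 3 to 60 N. Pads are 19 mm wide; open, the fingers measure 117 mm over their backs; the gripper's body (75 mm by 190 mm) begins 51 mm behind the grasp point.
Start: joints at [73.001, 18.392, -4.016, 83.108, 1.295, 78.541, -3.26], TCP at [0.199, -0.619, 0.237] pointing down, gripper open.
Joint ranges: [-163.93, 163.93], [-17.29, 119.83], [-79.2, 71.16], [3.27, 140.29], [-89.18, 269.18], [5.43, 117.66], [-154.24, 154.24]. Speed limits (degrees/s): [147.25, 147.25, 180, 180, 180, 180, 180].

## Interface

Orientations are given as [roll, pitch, yaw] about the fixed x, y, z axes, in that order (R = Rz(yaw) Ry(pitch) Rx(roll)).
In Python, from cell import telemetry, eyes, env, models gives the robot as it stands. The module is installed in compiled form; this text tells all that it offers.
- The arm moves only by the tool drive_tool, never from a script. Its arguments are lists of equal length, an entry for each row: "angular": the turn, a rotation vector about the tool's x, y, z in rad, a list of three; "delta_pos": the shift along the tool's x, y, z in cm, a list of three; "gripper": the finger opening in cm, from 0 to 8.7. A call has 1 to 20 rows; each row shifts and turns the commanded pose from where the row before left it, along the tool's axes as they then stand; what a row does not reach is not made up. A row lasts 1/10 s, in which the tool goes at most 50 mm and 8.59 degrees, less where a joint would pass 70% of its speed; a pose out of reach is approached as far as the arm can. A call with a gripper value outside its range is refused whole. The fingers move at their own pace and stop on an object; "squeeze" is the grip in N (left out, the last holds). Time passes only in rows, so rows that do not move let the fingers close. It gives the time, the measured TCP pose, the force, the opening and the grip force at its end, in the units of the state.
- telemetry.get_obs(): the state, without advancing time (a new reading comes with each control period).
- eyes.read_camera(name): name is "scene" or "top" or "wrist"; returns a dict with "pixels" (384x512x3 uint8, red, green, blue), "mtx" (3x3 intrinsics, pixels), "origin" and "orientation" of the camera in the world. Camera axes: x right, y down, z forward; pixel columns grow to the right and rows downward; lengths in m; the calibration is good to about 2 mm. A picture is of the moment at which its call begins. There is no depth.
- env.sign_off(): hands the job in; it is judged then, once.
Trained networks look in a picture, given as the dict that the camera call returned (one of the last four; its "shot" number tells which), for a name from the list of things; names that differ only in an ending like _2 or _b are one class to them, and where a whole thing is asked for, a point or a joint stands for the part that bears it (a point fixed in the world has none). Each returns a list of dicts, best first, with "p" (0 to 1); they miss things now and then, are a little off and sometimes report something else, mostly with a low value. They report only what shows in the picture. A call takes as long as a camera call.
- models.search_frame(picture, target): "centre" ([column, row] in pixels, amid what is visible of it).
- models.cut_out(picture, target): "pixels" (384x512 bool, what is visible of it) and "centre" ([column, row] in pixels, amid what is visible of it).
The state is a dict: "time_s": time; "qpos": joint angles; "joint_velocities": joint speeds; "effort": joint torques, N m; "tool_pos": TCP position; "tool_rot": TCP orientation; "force": force on the tool from outside, world axes, zero at the start; "wrist_torque": the same for the moment, N m; "grip_width": finger opening in m; "grasp_force": force on a finger pad.
Only numpy, scipy, OpenCV 4.12 (cv2) and the standard library are available. Lean on these libraries where they do the work, as an engineer would, in place of code of your own. Each camera call takes 0.05 s, during which the arm holds its last target. There are 200 camera calls.

## Task

Close the pressure pot for curing: with a fingertip push the dark clamp bar clockwise until it lies fully home under both hooks, then turn the three-armed handwheel clockwise, pushing on its arms with a finger, until the screw's foot presses the lid down hand-tight. Push only, do not squeeze or force anything; leave the lid on its seat and the things round the pot where they are, and do not tighten the screw before the bar is under the hooks.

Things in the scene. Friction and masses are not known exactly. Their poses are not given: they have to be found in the camera images.
- pot: Round aluminium curing pot fixed to the bench, 190 mm across, rim 105 mm high. Origin: centre of its underside, on the vertical axis of clamp bar, screw and handwheel. z up. Two grey hooks on its +y and -y sides: posts 115 to 126 mm from the axis, 173 mm high, lips reaching inward to 102 mm from the axis. A gauge sticks out to 126 mm on its -x side, 27 to 77 mm high.
- lid: Loose aluminium lid, 192 mm across, 0.8 kg, already seated on the rim. Origin: centre of its seat, 105 mm above the bench; its top is 13 to 15 mm above that, the steel boss at its centre (60 mm across) 17 mm above it, and a thin brass relief valve 52 mm off centre reaches 26 mm above it. It must only stay where it is.
- clamp_bar (a joint): Angle of the dark steel bar across the lid, rad. 0: along the pot's y axis, fully under both hooks, on the rubber buffers of their end stops. Positive: counter-clockwise from above, out of the hooks (0.6 to 1.15 at the start). Pushed clockwise to close; takes about 3 N at 80 mm from the axis, stays where left. Bar 24 mm wide, 224 mm long, underside 142 mm and top 156 mm above the bench.
- bar_end_a (a point): Point at mid-thickness of the bar (149 mm above the bench), 100 mm from the axis, on the arm that belongs under the pot's +y hook. While open, this arm is on the robot's side of its hook and is pushed away from the robot to close. The side of the bar is free to be pushed from 62 to 92 mm from the axis.
- bar_end_b (a point): The same point on the bar's opposite arm, which belongs under the pot's -y hook.
- handwheel (a joint): Turn of the handwheel on the screw, rad; grows clockwise from above, screwing the foot down 1.5 mm per rad. Starts at 0 to 2; the foot meets the lid at about 5.0. It turns lightly (1.5 N at 40 mm from the axis) until then, and stiffens within a further rad or so: when it resists an arm push of 6 N at 40 mm it is hand-tight. Let go, it eases back up to 0.5 rad and stays tight.
- wheel_ball_0 (a point): Centre of the black 17 mm ball on the end of one of the wheel's three arms, 52 mm from the axis. Arms: level steel rods, 8 mm thick, 120 degrees apart, from a hub 28 mm across whose top is 10 mm above them. They lie 202 mm above the bench at joint 0 and sink as the screw does. One sweep or several strokes will do.
- wheel_ball_1 (a point): The same on the second arm. Below the arms a fingertip has 40 mm of free height down to the clamp bar, outside its boss (21 mm from the axis); nothing is above the wheel.
- wheel_ball_2 (a point): The same on the third arm. Wheel and screw also go round with the clamp bar when that is turned.
- screw_foot: Clamping screw with a steel foot, 34 mm across. Origin: centre of the foot's underside, 129.5 mm above the bench with the wheel at 0; it meets the lid's boss at 122 mm.
- liquid_bottle: Brown bottle of acrylic liquid with white cap, 52 mm across, 115 mm tall, standing beside the pot; not to be disturbed. Origin: centre of its underside.
- powder_jar: White powder jar with blue cap, 41 mm across, 58 mm tall, beside the pot; not to be disturbed. Origin: centre of its underside.
- mixing_bowl: Green rubber bowl, 117 mm across, 74 mm tall, beside the pot; not to be disturbed. Origin: centre of its underside.
- spatula: Plaster spatula with wooden handle lying on the bench, 178 mm long, 13 mm high; not to be disturbed. Origin: its middle, on the bench.

How it is judged:
By the outcome, as a careful person would: the job done as asked, in the order asked, and still so for the second after the job is handed in, with the robot touching nothing.
It also fails if it takes over 58 s, if anything falls off the work surface, if the arm or the gripper's body presses on something with over 40 N, if the wrist force passes 120 N, or if a joint passes its speed limit or range.

## Working session

There is one attempt and no reset: what is moved stays moved. The work goes in short steps, Python scripts to look and compute and a tool call to move; the robot and the scene stay as the last step left them, time stands still between calls to the robot, and variables do not carry over. Pictures are saved under pics/ and viewed, at most 10 in all, crops included, and the job is handed in when it is done.

Besides the shell and the picture viewer there is one more tool, called after "Emit:" as name(argument=value, ...), one argument or row to a line, values as JSON. drive_tool: Moves the arm, as the interface text tells. Its arguments: {"type":"object","properties":{"angular":{"type":"array","items":{"type":"array","items":{"type":"number"}}},"delta_pos":{"type":"array","items":{"type":"array","items":{"type":"number"}}},"gripper":{"type":"array","items":{"type":"number"}},"squeeze":{"type":"number"}},"required":["angular","delta_pos","gripper"]}

```bash
mkdir -p pics
cat > h.py <<'E'
import numpy as np,cv2
from cell import telemetry,eyes,env,models
from scipy.spatial.transform import Rotation as R
def cam(n,save=None):
    p=eyes.read_camera(n)
    if save: cv2.imwrite('pics/'+save,cv2.cvtColor(p['pixels'],cv2.COLOR_RGB2BGR))
    return p
def Rm(p):
    o=np.array(p['orientation'],float)
    return o if o.shape==(3,3) else R.from_euler('xyz',o,degrees=True).as_matrix()
def ray(p,px,z):
    d=Rm(p)@np.linalg.solve(np.array(p['mtx']),[px[0],px[1],1]);o=np.array(p['origin'])
    return o+d*(z-o[2])/d[2]
E
python3 - <<'E'
from h import *
print(telemetry.get_obs(),env.finger_overhang)
for n in ('top','scene'):
    p=cam(n,n+'0.png');print(n,p['origin'],p['orientation'],p['mtx'])
    for t,z in [('pot',.1),('lid',.12),('clamp_bar',.149),('bar_end_a',.149),('bar_end_b',.149),('handwheel',.2),('wheel_ball_0',.2),('liquid_bottle',.1),('powder_jar',.05),('mixing_bowl',.07),('spatula',0.01)]:
        for d in models.search_frame(p,t)[:4]: print(t,round(d['p'],2),np.round(d['centre']),ray(p,d['centre'],z).round(3))
E
```

```text
{'time_s': 0.0, 'qpos': array([72.99942066, 18.43987022, -4.01469796, 83.17502285,  1.29540839,
       78.53911035, -3.25901625]), 'joint_velocities': array([-0.11083035, -0.13390345,  0.04631705,  0.12119539, -0.00630837,
       -0.00802437,  0.03437107]), 'effort': array([ 1.28412787e-03, -4.91285992e+01, -4.02976535e-01, -3.12528956e+01,
       -6.39348174e-02,  4.37695370e-02,  1.80267848e-04]), 'tool_pos': array([ 0.19857693, -0.6183799 ,  0.23545111]), 'tool_rot': array([-1.79891257e+02,  6.32400599e-03,  1.78106120e+01]), 'force': array([-0.05982356, -0.08789428, -0.54353769]), 'wrist_torque': array([ 0.00480048,  0.0395722 , -0.03437015]), 'grasp_force': 0.0, 'grip_width': 0.08718844911821419} 0.014
top [ 0.43906025 -0.01722004  1.05158715] [-174.57582139   -0.67181761  -91.74065986] [[428.33378974   0.         256.47257147]
 [  0.         428.33378974 186.26368666]
 [  0.           0.           1.        ]]
pot 0.64 [268. 172.] [ 0.561 -0.059  0.1  ]
clamp_bar 0.82 [270. 174.] [ 0.551 -0.059  0.149]
clamp_bar 0.56 [232. 248.] [0.396 0.024 0.149]
bar_end_a 0.57 [266. 172.] [ 
[... 804 characters left out ...]
 -0.09   0.1  ]
lid 0.76 [251. 188.] [ 0.553 -0.044  0.12 ]
lid 0.16 [252. 174.] [ 0.588 -0.081  0.12 ]
clamp_bar 0.97 [255. 175.] [ 0.56  -0.064  0.149]
bar_end_a 0.62 [254. 219.] [0.449 0.039 0.149]
bar_end_a 0.58 [251. 177.] [ 0.56  -0.052  0.149]
bar_end_b 0.62 [254. 219.] [0.449 0.039 0.149]
bar_end_b 0.58 [251. 177.] [ 0.56  -0.052  0.149]
handwheel 0.67 [250. 163.] [ 0.558 -0.047  0.2  ]
wheel_ball_0 0.66 [249. 158.] [ 0.572 -0.059  0.2  ]
liquid_bottle 0.66 [225. 256.] [0.445 0.137 0.1  ]
powder_jar 0.74 [322. 192.] [ 0.454 -0.225  0.05 ]
powder_jar 0.72 [269. 259.] [0.395 0.044 0.05 ]
mixing_bowl 0.95 [291. 156.] [ 0.608 -0.257  0.07 ]
spatula 0.49 [322. 193.] [ 0.473 -0.253  0.01 ]
```

```bash
python3 -c "
import cv2
a=cv2.imread('pics/top0.png')[70:270,170:370];cv2.imwrite('pics/t.png',cv2.resize(a,(600,600),interpolation=2))
a=cv2.imread('pics/scene0.png')[90:290,150:370];cv2.imwrite('pics/s.png',cv2.resize(a,(660,600),interpolation=2))"
```

```text
(no output)
```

View pics/t.png

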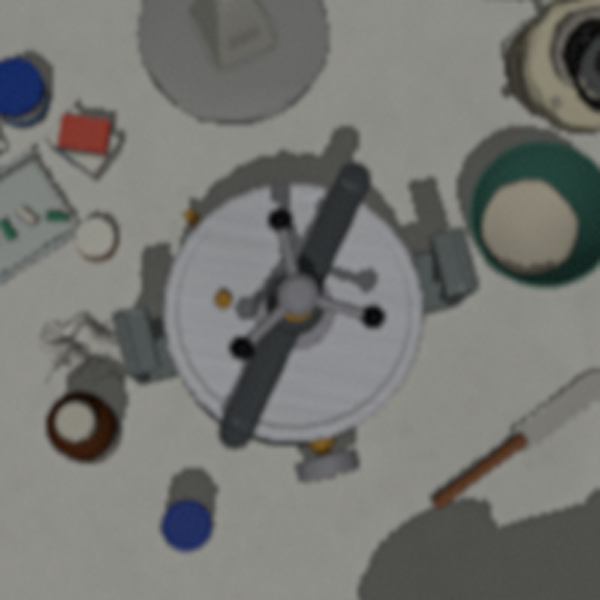

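View pics/s.png

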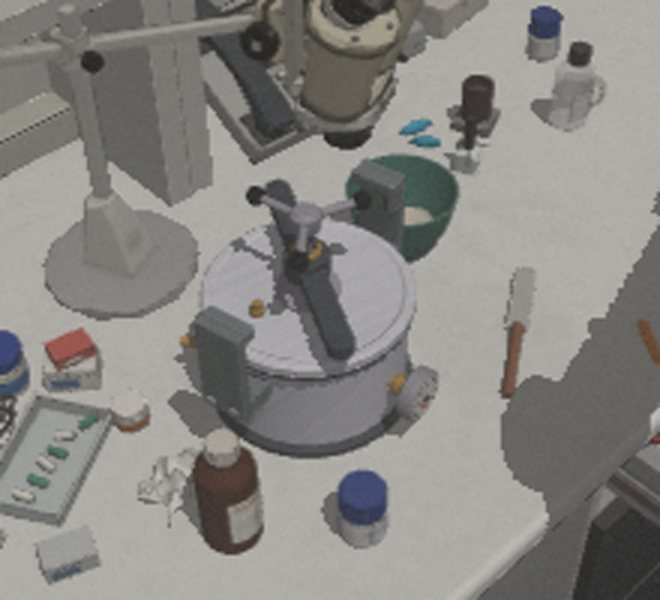

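The top view shows pot and bar (ends at crop (352,178) and (236,435)), balls at (280,218), (374,316), (241,347), and the +y hook at left, gauge at bottom. The lower-left arm is arm a, and it has to swing up and left.

Run:
```python
from h import *
p=cam('top')
f=lambda x,y,z:ray(p,(170+x/3,70+y/3),z).round(4)
for n,x,y,z in [('barB',352,178,.156),('barA',236,435,.156),('hub',297,297,.21),('b0',280,218,.2),('b1',374,316,.2),('b2',241,347,.2),('lid',295,311,.119),('hookL',133,342,.173),('hookR',455,262,.173),('gauge',328,464,.052),('jar',187,525,.058),('bottle',80,422,.115)]: print(n,f(x,y,z))
for t,z in [('clamp_bar',.156),('lid',.119),('handwheel',.2)]:
    d=models.cut_out(p,t)
    if d:
        m=d[0]['pixels'].astype(np.uint8); c=max(cv2.findContours(m,0,2)[0],key=cv2.contourArea)
        r=cv2.minAreaRect(c); print(t,d[0]['p'],r,m.sum())
        b=cv2.boxPoints(r); print([ray(p,q,z).round(3)[:2] for q in b], ray(p,r[0],z))
p=cam('scene')
for t,z in [('clamp_bar',.149),('handwheel',.2)]:
    d=models.cut_out(p,t)
    if d:
        r=cv2.minAreaRect(max(cv2.findContours(d[0]['pixels'].astype(np.uint8),0,2)[0],key=cv2.contourArea));print(t,r)
g=lambda x,y,z:ray(p,(150+x/3,90+y/3),z).round(4)
for n,x,y,z in [('hub',307,215,.21),('b0',256,195,.2),('b1',362,200,.2),('b2',299,261,.2)]:print(n,g(x,y,z))
```

```text
barB [ 0.6435 -0.0997  0.156 ]
barA [ 0.464  -0.0122  0.156 ]
hub [ 0.5523 -0.0554  0.21  ]
b0 [ 0.6075 -0.0462  0.2   ]
b1 [ 0.5393 -0.1068  0.2   ]
b2 [ 0.5211 -0.0174  0.2   ]
lid [ 0.5542 -0.0577  0.119 ]
hookL [0.5294 0.0565 0.173 ]
hookR [ 0.5785 -0.1673  0.173 ]
gauge [ 0.4423 -0.0822  0.052 ]
jar [0.3991 0.0279 0.058 ]
bottle [0.478  0.1011 0.115 ]
clamp_bar 0.59 ((273.8618469238281, 173.2457275390625), (45.708168029785156, 103.02581787109375), 18.034284591674805) 1544
[array([0.464, 0.014]), array([ 0.671, -0.06 ]), array([ 0.638, -0.151]), array([ 0.432, -0.076])] [ 0.55022066 -0.067772    0.156     ]
handwheel 0.66 ((265.2500305175781, 173.25001525878906), (51.61879348754883, 45.25482940673828), 45.0) 439
[array([0.552, 0.02 ]), array([ 0.615, -0.046]), array([ 0.539, -0.117]), array([ 0.477, -0.05 ])] [ 0.54524967 -0.0480322   0.2       ]
clamp_bar ((249.72715759277344, 179.10726928710938), (41.184532165527344, 56.67340850830078), 6.842774391174316)
handwheel ((225.22996520996094, 253.1099853515625), (40.72935485839844, 20.5060977935791), 81.8698959350586)
hub [ 0.5491 -0.0483  0.21  ]
b0 [ 0.607  -0.0422  0.2   ]
b1 [ 0.5396 -0.1022  0.2   ]
b2 [ 0.521  -0.0135  0.2   ]
```

Emit:
drive_tool(
  angular=[
    [0, 0, 0],
    [0, 0, 0],
    [0, 0, 0],
    [0, 0, 0],
    [0, 0, 0],
    [0, 0, 0],
    [0, 0, 0],
    [0, 0, 0],
    [0, 0, 0],
    [0, 0, 0],
    [0, 0, 0],
    [0, 0, 0],
    [0, 0, 0],
    [0, 0, 0],
    [0, 0, 0],
    [0, 0, 0],
    [0, 0, 0],
  ],
  delta_pos=[
    [1.4, -1.5, 0],
    [2.8, -3.0, 0],
    [2.8, -3.0, 0],
    [2.8, -3.0, 0],
    [2.8, -3.0, 0],
    [2.8, -3.0, 0],
    [2.8, -3.0, 0],
    [2.8, -3.0, 0],
    [2.8, -3.0, 0],
    [2.8, -3.0, 0],
    [2.8, -3.0, 0],
    [2.8, -3.0, 0],
    [2.8, -3.0, 0],
    [2.8, -3.0, 0],
    [2.8, -3.0, 0],
    [2.1, -1.7, 0],
    [0, 0, 0],
  ],
  gripper=[0, 0, 0, 0, 0, 0, 0, 0, 0, 0, 0, 0, 0, 0, 0, 0, 0],
  squeeze=30,
)

```text
time_s: 3.25
tool_pos: [0.4687, -0.0534, 0.2371]
tool_rot: [-180.0, -0.1, 18.2]
force: [-0.3, 0.1, 0.2]
grip_width: 0.001
grasp_force: 0.0
```

Emit:
drive_tool(
  angular=[
    [0, 0, -0.14],
    [0, 0, -0.14],
    [0, 0, -0.14],
    [0, 0, -0.14],
    [0, 0, -0.14],
    [0, 0, -0.14],
    [0, 0, -0.14],
    [0, 0, -0.14],
    [0, 0, -0.14],
    [0, 0, -0.14],
    [0, 0, -0.14],
    [0, 0, -0.14],
    [0, 0, -0.14],
    [0, 0, -0.14],
    [0, 0, -0.14],
    [0, 0, -0.14],
    [0, 0, -0.14],
    [0, 0, 0],
    [0, 0, 0],
  ],
  delta_pos=[
    [0, 0, 0],
    [0, 0, 0],
    [0, 0, 0],
    [0, 0, 0],
    [0, 0, 0],
    [0, 0, 0],
    [0, 0, 0],
    [0, 0, 0],
    [0, 0, 0],
    [0, 0, 0],
    [0, 0, 0],
    [0, 0, 0],
    [0, 0, 0],
    [0, 0, 0],
    [0, 0, 0],
    [0, 0, 0],
    [0, 0, 0],
    [0, 0, 0],
    [0, 0, 0],
  ],
  gripper=[0, 0, 0, 0, 0, 0, 0, 0, 0, 0, 0, 0, 0, 0, 0, 0, 0, 0, 0],
)

```text
time_s: 5.15
tool_pos: [0.4669, -0.0586, 0.2366]
tool_rot: [-180.0, 0.0, 153.9]
force: [0.1, 0.6, -0.9]
grip_width: 0.0004
grasp_force: 0.0
```

Run:
```python
from h import *
o=telemetry.get_obs();print(o['time_s'],o['tool_pos'],o['tool_rot'],o['qpos'],o['force'],o['grip_width'])
p=cam('scene','s1.png');a=cv2.imread('pics/s1.png')[50:290,130:370];cv2.imwrite('pics/s1c.png',cv2.resize(a,(600,600)))
```

```text
5.15 [ 0.46687997 -0.05855571  0.23659305] [-1.79981642e+02  1.00615435e-02  1.53931167e+02] [ 38.98900155  -2.72431557 -33.70293962 106.46060641  -1.53749483
  75.80834715  69.62408107] [ 0.07495191  0.56072498 -0.93991232] 0.00042461944956432917
```

View pics/s1c.png

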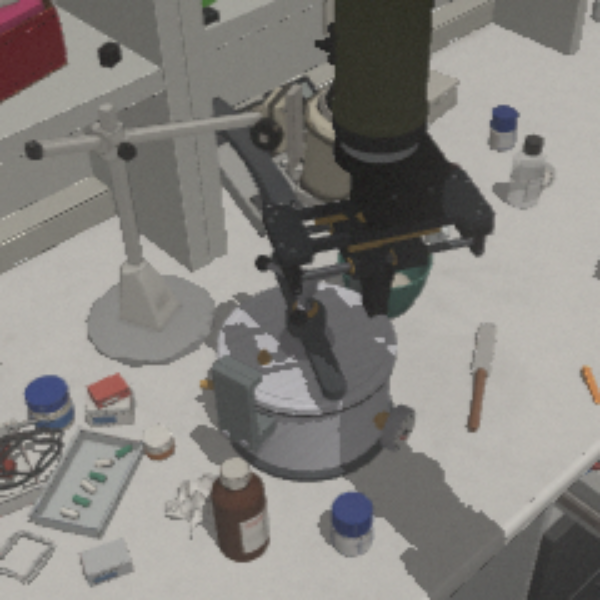

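Emit:
drive_tool(
  angular=[
    [0, 0, 0],
    [0, 0, 0],
    [0, 0, 0],
    [0, 0, 0],
    [0, 0, 0],
    [0, 0, 0],
    [0, 0, 0],
    [0, 0, 0],
  ],
  delta_pos=[
    [0, 0, 1.5],
    [0, 0, 2.5],
    [0, 0, 2.0],
    [0, 0, 1.3],
    [0, 0, 0],
    [0, 0.5, 0],
    [0, 0.4, 0],
    [0, 0, 0],
  ],
  gripper=[0, 0, 0, 0, 0, 0, 0, 0],
)

```text
time_s: 6.0
tool_pos: [0.4721, -0.049, 0.1646]
tool_rot: [180.0, 0.1, 154.2]
force: [-0.4, -0.0, -0.6]
grip_width: 0.0007
grasp_force: 0.0
```

Emit:
drive_tool(
  angular=[
    [0, 0, 0],
    [0, 0, 0.05],
    [0, 0, 0.05],
    [0, 0, 0.05],
    [0, 0, 0.05],
    [0, 0, 0.05],
    [0, 0, 0.05],
  ],
  delta_pos=[
    [0, 0.3, 0.15],
    [0.13, 0.4, 0],
    [0.13, 0.4, 0],
    [0.13, 0.4, 0],
    [0.13, 0.4, 0],
    [0.13, 0.4, 0],
    [0.13, 0.4, 0],
  ],
  gripper=[0, 0, 0, 0, 0, 0, 0],
)

```text
time_s: 6.7
tool_pos: [0.478, -0.0235, 0.162]
tool_rot: [-179.9, -0.0, 136.8]
force: [-1.9, -1.8, 1.2]
grip_width: 0.0006
grasp_force: 1.4
```

Run:
```python
from h import *
p=cam('scene','s2.png');a=cv2.imread('pics/s2.png')[110:260,170:320];cv2.imwrite('pics/s2c.png',cv2.resize(a,(600,600)))
p=cam('top','t2.png')
```

```text
(no output)
```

View pics/s2c.png

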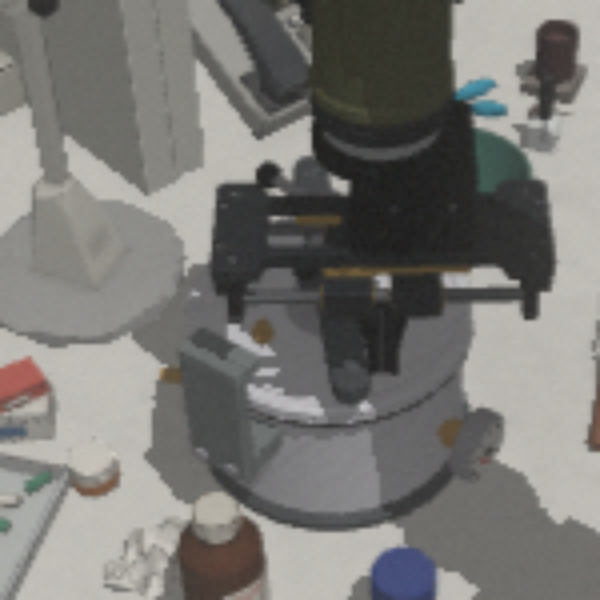

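Emit:
drive_tool(
  angular=[
    [0, 0, 0.05],
    [0, 0, 0.05],
    [0, 0, 0.05],
    [0, 0, 0.05],
    [0, 0, 0.05],
    [0, 0, 0.05],
    [0, 0, 0.05],
    [0, 0, 0.05],
    [0, 0, 0.05],
    [0, 0, 0],
  ],
  delta_pos=[
    [0.13, 0.39, 0],
    [0.13, 0.39, 0],
    [0.13, 0.39, 0],
    [0.13, 0.39, 0],
    [0.13, 0.39, 0],
    [0.13, 0.39, 0],
    [0.13, 0.39, 0],
    [0.13, 0.39, 0],
    [0.13, 0.39, 0],
    [0, 0, 0],
  ],
  gripper=[0, 0, 0, 0, 0, 0, 0, 0, 0, 0],
)

```text
time_s: 7.8
tool_pos: [0.4998, 0.0074, 0.1617]
tool_rot: [-179.9, -0.1, 111.3]
force: [-2.0, -0.6, 0.0]
grip_width: 0.0001
grasp_force: 0.6
```

Emit:
drive_tool(
  angular=[
    [0, 0, 0.05],
    [0, 0, 0.05],
    [0, 0, 0],
  ],
  delta_pos=[
    [0.13, 0.39, 0],
    [0.13, 0.39, 0],
    [0, 0, 0],
  ],
  gripper=[0, 0, 0],
)

```text
time_s: 8.1
tool_pos: [0.5065, 0.0123, 0.1617]
tool_rot: [-180.0, -0.0, 105.6]
force: [-2.5, -0.1, -0.9]
grip_width: 0.0009
grasp_force: 0.7
```

Emit:
drive_tool(
  angular=[
    [0, 0, 0.025],
    [0, 0, 0],
  ],
  delta_pos=[
    [0.06, 0.2, 0],
    [0, 0, 0],
  ],
  gripper=[0, 0],
)

```text
time_s: 8.3
tool_pos: [0.5083, 0.0131, 0.1618]
tool_rot: [-180.0, -0.0, 104.1]
force: [-3.1, 1.3, -0.8]
grip_width: 0.0005
grasp_force: 1.1
```

Emit:
drive_tool(
  angular=[
    [0, 0, 0.02],
    [0, 0, 0],
  ],
  delta_pos=[
    [0.03, 0.15, 0],
    [0, 0, 0],
  ],
  gripper=[0, 0],
)

```text
time_s: 8.5
tool_pos: [0.5099, 0.0137, 0.1619]
tool_rot: [-180.0, -0.0, 102.9]
force: [-3.3, -0.0, -1.4]
grip_width: 0.0001
grasp_force: 1.2
```

Still moving at friction level. Next, small steps until the buffers resist.

Emit:
drive_tool(
  angular=[
    [0, 0, 0.015],
    [0, 0, 0],
  ],
  delta_pos=[
    [0.03, 0.13, 0],
    [0, 0, 0],
  ],
  gripper=[0, 0],
)

```text
time_s: 8.7
tool_pos: [0.5113, 0.0143, 0.162]
tool_rot: [180.0, 0.0, 102.0]
force: [-2.4, 1.1, 0.3]
grip_width: 0.0007
grasp_force: 1.2
```

Emit:
drive_tool(
  angular=[
    [0, 0, 0.015],
    [0, 0, 0],
  ],
  delta_pos=[
    [0.03, 0.13, 0],
    [0, 0, 0],
  ],
  gripper=[0, 0],
)

```text
time_s: 8.9
tool_pos: [0.5126, 0.0149, 0.162]
tool_rot: [180.0, -0.0, 101.2]
force: [-2.9, 1.8, -1.0]
grip_width: 0.0003
grasp_force: 1.1
```

Emit:
drive_tool(
  angular=[
    [0, 0, 0.01],
    [0, 0, 0],
  ],
  delta_pos=[
    [0.0, 0.1, 0],
    [0, 0, 0],
  ],
  gripper=[0, 0],
)

```text
time_s: 9.1
tool_pos: [0.5136, 0.0151, 0.1621]
tool_rot: [180.0, -0.0, 100.6]
force: [-2.4, 0.9, 0.3]
grip_width: 0.0008
grasp_force: 1.2
```

Emit:
drive_tool(
  angular=[
    [0, 0, 0.01],
    [0, 0, 0],
  ],
  delta_pos=[
    [0.02, 0.12, 0],
    [0, 0, 0],
  ],
  gripper=[0, 0],
)

```text
time_s: 9.3
tool_pos: [0.5147, 0.0155, 0.1621]
tool_rot: [180.0, 0.0, 100.0]
force: [-3.7, 1.4, 0.1]
grip_width: 0.0006
grasp_force: 1.2
```

Emit:
drive_tool(
  angular=[
    [0, 0, 0.01],
    [0, 0, 0],
  ],
  delta_pos=[
    [0.02, 0.12, 0],
    [0, 0, 0],
  ],
  gripper=[0, 0],
)

```text
time_s: 9.5
tool_pos: [0.5159, 0.0159, 0.1621]
tool_rot: [180.0, 0.0, 99.4]
force: [-3.0, 0.8, -0.7]
grip_width: 0.0004
grasp_force: 1.2
```

Run:
```python
from h import *
p=cam('scene','s3.png');a=cv2.imread('pics/s3.png')[110:260,170:320]
p=cam('top','t3.png');b=cv2.imread('pics/t3.png')[95:245,190:340]
cv2.imwrite('pics/c3.png',np.hstack([cv2.resize(x,(400,400)) for x in (a,b)]))
```

```text
(no output)
```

View pics/c3.png

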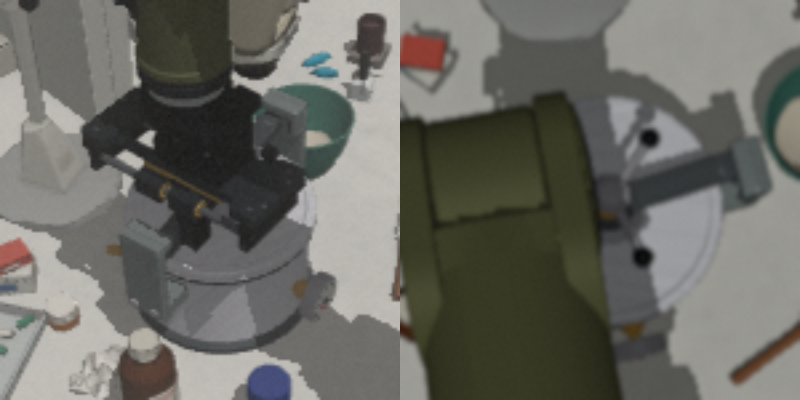

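Emit:
drive_tool(
  angular=[
    [0, 0, 0.015],
    [0, 0, 0],
  ],
  delta_pos=[
    [0.02, 0.13, 0],
    [0, 0, 0],
  ],
  gripper=[0, 0],
)

```text
time_s: 9.8
tool_pos: [0.5171, 0.0163, 0.1621]
tool_rot: [180.0, 0.0, 98.6]
force: [-2.9, 0.8, -0.6]
grip_width: 0.0004
grasp_force: 1.2
```

Emit:
drive_tool(
  angular=[
    [0, 0, 0.015],
    [0, 0, 0],
  ],
  delta_pos=[
    [0.02, 0.13, 0],
    [0, 0, 0],
  ],
  gripper=[0, 0],
)

```text
time_s: 10.0
tool_pos: [0.5184, 0.0167, 0.162]
tool_rot: [180.0, -0.0, 97.7]
force: [-3.1, 1.7, -0.4]
grip_width: 0.0001
grasp_force: 1.1
```

Emit:
drive_tool(
  angular=[
    [0, 0, 0.015],
    [0, 0, 0],
  ],
  delta_pos=[
    [0.02, 0.13, 0],
    [0, 0, 0],
  ],
  gripper=[0, 0],
)

```text
time_s: 10.2
tool_pos: [0.5196, 0.0171, 0.162]
tool_rot: [180.0, -0.0, 96.9]
force: [-3.7, 1.9, 0.8]
grip_width: 0.0005
grasp_force: 1.1
```

Emit:
drive_tool(
  angular=[
    [0, 0, 0.015],
    [0, 0, 0],
  ],
  delta_pos=[
    [0.02, 0.13, 0],
    [0, 0, 0],
  ],
  gripper=[0, 0],
)

```text
time_s: 10.4
tool_pos: [0.5209, 0.0175, 0.162]
tool_rot: [180.0, -0.0, 96.0]
force: [-2.5, 1.1, -0.2]
grip_width: 0.0007
grasp_force: 1.1
```

Emit:
drive_tool(
  angular=[
    [0, 0, 0.015],
    [0, 0, 0],
  ],
  delta_pos=[
    [0.02, 0.13, 0],
    [0, 0, 0],
  ],
  gripper=[0, 0],
)

```text
time_s: 10.6
tool_pos: [0.5211, 0.0176, 0.1619]
tool_rot: [-179.9, 0.0, 95.1]
force: [-5.4, 1.0, 2.1]
grip_width: 0.0002
grasp_force: 2.7
```

Run:
```python
from h import *
p=cam('top','t4.png')
b=cv2.imread('pics/t4.png')[110:230,250:350];c=cv2.imread('pics/top0.png')[110:230,250:350]
cv2.imwrite('pics/c4.png',np.hstack([cv2.resize(x,(400,480)) for x in (b,c)]))
```

```text
(no output)
```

View pics/c4.png

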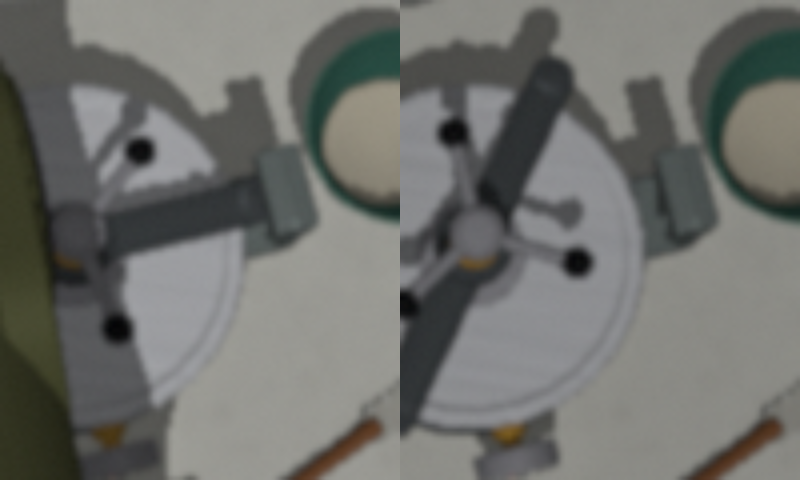

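The bar is now aligned under the -y hook (about (285,195)), and the force jumped while motion stopped, so it has met the buffers. One small confirming push.

Emit:
drive_tool(
  angular=[
    [0, 0, 0],
    [0, 0, 0],
  ],
  delta_pos=[
    [0, 0.1, 0],
    [0, 0, 0],
  ],
  gripper=[0, 0],
)

```text
time_s: 10.85
tool_pos: [0.5213, 0.0176, 0.1619]
tool_rot: [-179.8, 0.0, 95.1]
force: [-8.1, 0.8, 3.4]
grip_width: 0.0005
grasp_force: 4.0
```

Emit:
drive_tool(
  angular=[
    [0, 0, 0],
    [0, 0, 0],
    [0, 0, 0],
    [0, 0, 0],
    [0, 0, 0],
    [0, 0, 0],
  ],
  delta_pos=[
    [0, -0.8, 0],
    [0, -1.2, 0],
    [0, 0, -2.5],
    [0, 0, -4],
    [0, 0, -3],
    [0, 0, 0],
  ],
  gripper=[0, 0, 0, 0, 0, 0],
)

```text
time_s: 11.45
tool_pos: [0.5057, 0.0159, 0.2621]
tool_rot: [179.4, 0.2, 95.1]
force: [1.3, -0.3, -0.4]
grip_width: 0.0007
grasp_force: 0.0
```

Run:
```python
from h import *
p=cam('top','t5.png')
c=np.array([.554,-.055])
for q in [(285,147.75),(279.25,192)]:
    v=ray(p,q,.2)[:2];d=v-c;print(v.round(4),np.hypot(*d).round(4),np.degrees(np.arctan2(d[1],d[0])).round(1))
for d in models.search_frame(p,'wheel_ball_0'): print(d)
o=telemetry.get_obs();print(o['tool_pos'],o['tool_rot'],o['qpos'].round(1))
```

```text
[ 0.5959 -0.0895] 0.0543 -39.5
[ 0.5068 -0.0748] 0.0512 -157.3
{'centre': [276.3, 169.7], 'p': 0.75}
[0.50338113 0.01557286 0.25774898] [1.79842109e+02 8.26420360e-02 9.51164616e+01] [ 3.120e+01  1.300e+00 -3.630e+01  1.007e+02  9.000e-01  7.810e+01
 -1.000e-01]
```

Emit:
drive_tool(
  angular=[
    [0, 0, -0.131],
    [0, 0, -0.131],
    [0, 0, -0.131],
    [0, 0, -0.131],
    [0, 0, -0.131],
    [0, 0, -0.131],
    [0, 0, -0.131],
    [0, 0, -0.131],
    [0, 0, 0],
    [0, 0, 0],
    [0, 0, 0],
  ],
  delta_pos=[
    [0, 0, 0],
    [0, 0, 0],
    [0, 0, 0],
    [0, 0, 0],
    [0, 0, 0],
    [0, 0, 0],
    [0, 0, 0],
    [0, 0, 0],
    [-1.8, -1.6, 0],
    [-1.9, -1.6, 0],
    [0, 0, 0],
  ],
  gripper=[0, 0, 0, 0, 0, 0, 0, 0, 0, 0, 0],
)

```text
time_s: 12.65
tool_pos: [0.5231, -0.0328, 0.2549]
tool_rot: [-179.9, -0.1, 154.9]
force: [0.3, -0.7, -0.5]
grip_width: 0.0006
grasp_force: 0.0
```

Emit:
drive_tool(
  angular=[
    [0, 0, 0],
    [0, 0, 0],
    [0, 0, 0],
    [0, 0, 0],
    [0, 0, 0],
  ],
  delta_pos=[
    [0, 0, 1.5],
    [0, 0, 2],
    [0, 0, 1.7],
    [0, 0, 0.9],
    [0, 0, 0],
  ],
  gripper=[0, 0, 0, 0, 0],
)

```text
time_s: 13.15
tool_pos: [0.5215, -0.0277, 0.1937]
tool_rot: [-179.9, -0.2, 155.3]
force: [-0.1, -0.5, 1.0]
grip_width: 0.0003
grasp_force: 0.0
```

```bash
cat > arc.py <<'E'
import sys;from h import *
n,step,r=int(sys.argv[1]),float(sys.argv[2]),.040
o=telemetry.get_obs();P=o['tool_pos'];M=R.from_euler('xyz',o['tool_rot'],degrees=True).as_matrix()
c=np.array([.554,-.055]);d=P[:2]-c;a=np.degrees(np.arctan2(d[1],d[0]))
print('az',a.round(1),'r',np.hypot(*d).round(4),'z',P[2].round(4),'F',o['force'].round(1),'Ft',round(float(o['force'][:2]@np.array([-d[1],d[0]])/np.hypot(*d)),1),o['time_s'])
A=np.radians(a-step*np.arange(1,n+1));T=np.c_[c[0]+r*np.cos(A),c[1]+r*np.sin(A),np.full(n,.193)]
D=np.diff(np.vstack([P,T]),axis=0)
if len(sys.argv)<4: D[:,2]=0
print(((D@M)*100).round(2).tolist())
E
python3 arc.py 16 6
```

```text
az 140.0 r 0.0424 z 0.1937 F [-0.1 -0.5  1. ] Ft 0.5 13.15
[[-0.36, 0.33, -0.0], [-0.17, 0.38, -0.0], [-0.21, 0.36, -0.0], [-0.25, 0.34, -0.0], [-0.28, 0.31, -0.0], [-0.31, 0.28, -0.0], [-0.34, 0.24, -0.0], [-0.36, 0.21, -0.0], [-0.38, 0.17, -0.0], [-0.4, 0.13, -0.0], [-0.41, 0.08, -0.0], [-0.42, 0.04, -0.0], [-0.42, -0.0, -0.0], [-0.42, -0.05, -0.0], [-0.41, -0.09, -0.0], [-0.4, -0.13, -0.0]]
```

Emit:
drive_tool(
  angular=[
    [0, 0, 0],
    [0, 0, 0],
    [0, 0, 0],
    [0, 0, 0],
    [0, 0, 0],
    [0, 0, 0],
    [0, 0, 0],
    [0, 0, 0],
    [0, 0, 0],
    [0, 0, 0],
    [0, 0, 0],
    [0, 0, 0],
    [0, 0, 0],
    [0, 0, 0],
  ],
  delta_pos=[
    [-0.36, 0.33, 0],
    [-0.17, 0.38, 0],
    [-0.21, 0.36, 0],
    [-0.25, 0.34, 0],
    [-0.28, 0.31, 0],
    [-0.31, 0.28, 0],
    [-0.34, 0.24, 0],
    [-0.36, 0.21, 0],
    [-0.38, 0.17, 0],
    [-0.4, 0.13, 0],
    [-0.41, 0.08, 0],
    [-0.42, 0.04, 0],
    [-0.42, 0, 0],
    [-0.42, -0.05, 0],
  ],
  gripper=[0, 0, 0, 0, 0, 0, 0, 0, 0, 0, 0, 0, 0, 0],
)

```text
time_s: 14.55
tool_pos: [0.5784, -0.0225, 0.196]
tool_rot: [180.0, -0.0, 155.2]
force: [-2.2, 1.0, -0.2]
grip_width: 0.0003
grasp_force: 1.0
```

```bash
python3 arc.py 18 6; python3 -c "
from h import *
p=cam('scene','s6.png');a=cv2.imread('pics/s6.png')[110:260,170:320]
p=cam('top','t6.png');b=cv2.imread('pics/t6.png')[95:245,190:340]
cv2.imwrite('pics/c6.png',np.hstack([cv2.resize(x,(400,400)) for x in (a,b)]))"
```

```text
az 53.1 r 0.0406 z 0.196 F [-2.2  1.  -0.2] Ft 2.3 14.55
[[-0.39, -0.17, -0.0], [-0.39, -0.15, -0.0], [-0.37, -0.19, -0.0], [-0.35, -0.23, -0.0], [-0.32, -0.26, -0.0], [-0.3, -0.3, -0.0], [-0.26, -0.33, -0.0], [-0.23, -0.35, -0.0], [-0.19, -0.37, -0.0], [-0.15, -0.39, -0.0], [-0.11, -0.4, -0.0], [-0.06, -0.41, -0.0], [-0.02, -0.42, -0.0], [0.02, -0.42, -0.0], [0.07, -0.41, -0.0], [0.11, -0.4, -0.0], [0.15, -0.39, -0.0], [0.19, -0.37, -0.0]]
```

View pics/c6.png

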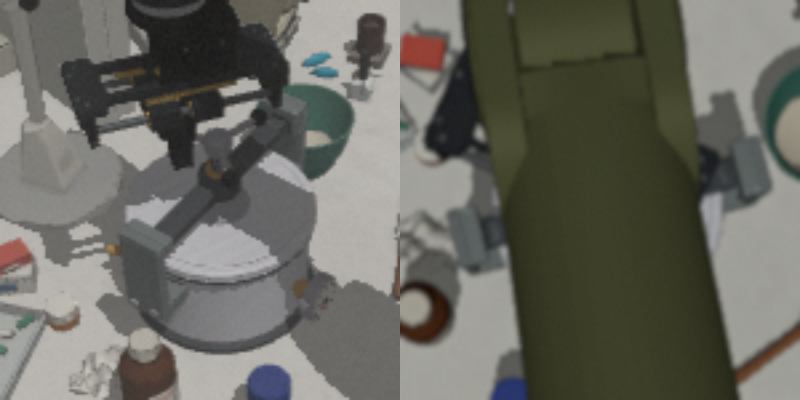

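The bar lies under both hooks in the scene view, and the finger pushes the wheel arm with about 2 N. Continuing.

Emit:
drive_tool(
  angular=[
    [0, 0, 0],
    [0, 0, 0],
    [0, 0, 0],
    [0, 0, 0],
    [0, 0, 0],
    [0, 0, 0],
    [0, 0, 0],
    [0, 0, 0],
    [0, 0, 0],
    [0, 0, 0],
    [0, 0, 0],
    [0, 0, 0],
    [0, 0, 0],
    [0, 0, 0],
    [0, 0, 0],
    [0, 0, 0],
  ],
  delta_pos=[
    [-0.39, -0.17, 0.1],
    [-0.39, -0.15, 0.1],
    [-0.37, -0.19, 0.1],
    [-0.35, -0.23, 0],
    [-0.32, -0.26, 0],
    [-0.3, -0.3, 0],
    [-0.26, -0.33, 0],
    [-0.23, -0.35, 0],
    [-0.19, -0.37, 0],
    [-0.15, -0.39, 0],
    [-0.11, -0.4, 0],
    [-0.06, -0.41, 0],
    [-0.02, -0.42, 0],
    [0.02, -0.42, 0],
    [0.07, -0.41, 0],
    [0.11, -0.4, 0],
  ],
  gripper=[0, 0, 0, 0, 0, 0, 0, 0, 0, 0, 0, 0, 0, 0, 0, 0],
)

```text
time_s: 16.25
tool_pos: [0.5828, -0.0831, 0.1931]
tool_rot: [-180.0, 0.0, 155.2]
force: [1.4, 2.1, 1.7]
grip_width: 0.0005
grasp_force: 0.9
```

```bash
python3 arc.py 12 6
```

```text
az -44.3 r 0.0403 z 0.1931 F [1.4 2.1 1.7] Ft 2.5 16.25
[[0.18, -0.38, 0.0], [0.2, -0.37, 0.0], [0.24, -0.35, -0.0], [0.27, -0.32, -0.0], [0.3, -0.29, -0.0], [0.33, -0.26, -0.0], [0.36, -0.22, -0.0], [0.38, -0.18, -0.0], [0.39, -0.14, -0.0], [0.41, -0.1, -0.0], [0.42, -0.05, -0.0], [0.42, -0.01, -0.0]]
```

Emit:
drive_tool(
  angular=[
    [0, 0, 0],
    [0, 0, 0],
    [0, 0, 0],
    [0, 0, 0],
    [0, 0, 0],
    [0, 0, 0],
  ],
  delta_pos=[
    [0.18, -0.38, 0],
    [0.2, -0.37, 0],
    [0.24, -0.35, 0],
    [0.27, -0.32, 0],
    [0.3, -0.29, 0],
    [0.33, -0.26, 0],
  ],
  gripper=[0, 0, 0, 0, 0, 0],
)

```text
time_s: 16.85
tool_pos: [0.5606, -0.0934, 0.193]
tool_rot: [179.9, -0.0, 155.2]
force: [2.1, 3.3, -0.1]
grip_width: 0.0008
grasp_force: 2.0
```

Emit:
drive_tool(
  angular=[
    [0, 0, 0],
    [0, 0, 0],
    [0, 0, 0],
    [0, 0, 0],
  ],
  delta_pos=[
    [0.36, -0.22, 0],
    [0.38, -0.18, 0],
    [0.39, -0.14, 0],
    [0.41, -0.1, 0],
  ],
  gripper=[0, 0, 0, 0],
)

```text
time_s: 17.25
tool_pos: [0.5436, -0.0942, 0.1931]
tool_rot: [-179.9, 0.0, 155.2]
force: [2.2, 0.3, 0.2]
grip_width: 0.0002
grasp_force: 0.8
```

```bash
python3 arc.py 14 6
```

```text
az -104.8 r 0.0406 z 0.1931 F [2.2 0.3 0.2] Ft 2.0 17.25
[[0.43, 0.0, -0.0], [0.42, -0.01, -0.0], [0.42, 0.04, -0.0], [0.41, 0.08, -0.0], [0.4, 0.12, -0.0], [0.39, 0.16, -0.0], [0.37, 0.2, -0.0], [0.34, 0.24, -0.0], [0.32, 0.27, -0.0], [0.29, 0.31, -0.0], [0.25, 0.33, -0.0], [0.22, 0.36, -0.0], [0.18, 0.38, -0.0], [0.14, 0.4, -0.0]]
```

Emit:
drive_tool(
  angular=[
    [0, 0, 0],
    [0, 0, 0],
    [0, 0, 0],
    [0, 0, 0],
    [0, 0, 0],
  ],
  delta_pos=[
    [0.43, 0, 0],
    [0.42, 0, 0],
    [0.42, 0.04, 0],
    [0.41, 0.08, 0],
    [0.4, 0.12, 0],
  ],
  gripper=[0, 0, 0, 0, 0],
)

```text
time_s: 17.75
tool_pos: [0.5262, -0.0827, 0.1932]
tool_rot: [-180.0, 0.1, 155.2]
force: [2.5, -1.7, 0.1]
grip_width: 0.0006
grasp_force: 1.5
```

Emit:
drive_tool(
  angular=[
    [0, 0, 0],
    [0, 0, 0],
    [0, 0, 0],
    [0, 0, 0],
  ],
  delta_pos=[
    [0.39, 0.16, 0],
    [0.37, 0.2, 0],
    [0.34, 0.24, 0],
    [0.32, 0.27, 0],
  ],
  gripper=[0, 0, 0, 0],
)

```text
time_s: 18.15
tool_pos: [0.5206, -0.0696, 0.1938]
tool_rot: [179.9, 0.5, 155.2]
force: [14.5, -5.6, -7.8]
grip_width: 0.0004
grasp_force: 7.7
```

```bash
python3 arc.py 14 6
```

```text
az -156.4 r 0.0365 z 0.1938 F [14.5 -5.6 -7.8] Ft 10.9 18.15
[[0.53, 0.03, -0.0], [0.27, 0.32, -0.0], [0.23, 0.35, -0.0], [0.19, 0.37, -0.0], [0.15, 0.39, -0.0], [0.11, 0.4, -0.0], [0.07, 0.41, 0.0], [0.03, 0.42, 0.0], [-0.02, 0.42, 0.0], [-0.06, 0.41, 0.0], [-0.11, 0.41, 0.0], [-0.15, 0.39, 0.0], [-0.19, 0.37, 0.0], [-0.23, 0.35, 0.0]]
```

Emit:
drive_tool(
  angular=[
    [0, 0, 0],
    [0, 0, 0],
    [0, 0, 0],
    [0, 0, 0],
  ],
  delta_pos=[
    [-0.4, -0.24, 0],
    [-0.5, -0.22, 0],
    [-0.4, -0.15, 0],
    [0, 0, 0],
  ],
  gripper=[0, 0, 0, 0],
)

```text
time_s: 18.55
tool_pos: [0.5258, -0.0799, 0.1926]
tool_rot: [-180.0, -0.1, 155.2]
force: [0.2, -2.7, 0.8]
grip_width: 0.0002
grasp_force: 1.2
```

```bash
python3 arc.py 2 6;  python3 -c "
from h import *
p=cam('scene','s7.png');a=cv2.imread('pics/s7.png')[120:240,180:300]
p=cam('wrist','w7.png');b=cv2.imread('pics/w7.png')
cv2.imwrite('pics/c7.png',np.hstack([cv2.resize(a,(400,400)),cv2.resize(b,(400,400))]))"
```

```text
az -138.6 r 0.0376 z 0.1926 F [ 0.2 -2.7  0.8] Ft 2.1 18.55
[[0.47, -0.03, 0.0], [0.35, 0.23, 0.0]]
```

View pics/c7.png

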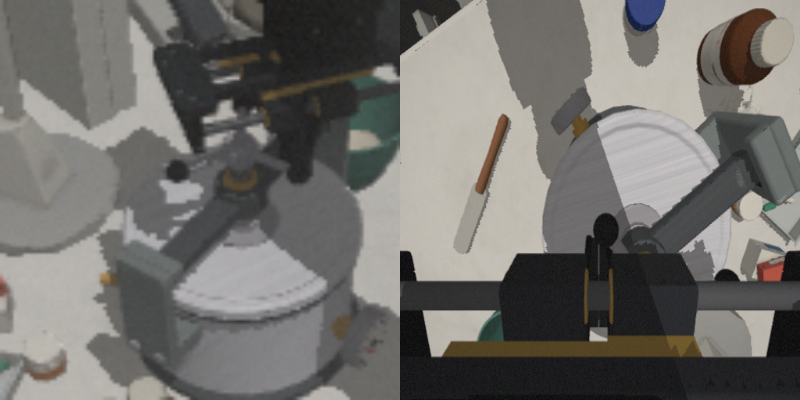

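Run:
```python
from h import *
c=np.array([.554,-.055])
def s(p,q,z=.194):
    v=ray(p,q,z)[:2];d=v-c;print(v.round(4),np.hypot(*d).round(4),np.degrees(np.arctan2(d[1],d[0])).round(1))
p=cam('scene');s(p,(180+177*.3,120+171*.3))
p=cam('wrist');s(p,((605-400)*512/400,228*384/400));s(p,((725-400)*512/400,278*384/400))
```

```text
[ 0.5693 -0.0021] 0.0551 73.8
[ 0.5078 -0.0674] 0.0479 -165.0
[ 0.5674 -0.0042] 0.0525 75.3
```

Emit:
drive_tool(
  angular=[
    [0, 0, 0],
    [0, 0, 0],
    [0, 0, 0.145],
    [0, 0, 0.145],
    [0, 0, 0.145],
    [0, 0, 0.145],
    [0, 0, 0.145],
    [0, 0, 0.145],
    [0, 0, 0],
  ],
  delta_pos=[
    [-0.45, -0.26, 0],
    [0, 0, 0],
    [0, 0, 0],
    [0, 0, 0],
    [0, 0, 0],
    [0, 0, 0],
    [0, 0, 0],
    [0, 0, 0],
    [0, 0, 0],
  ],
  gripper=[0, 0, 0, 0, 0, 0, 0, 0, 0],
)

```text
time_s: 19.65
tool_pos: [0.5294, -0.0829, 0.1931]
tool_rot: [180.0, -0.0, 105.4]
force: [-0.7, -0.4, 0.5]
grip_width: 0.0005
grasp_force: 0.0
```

```bash
python3 arc.py 2 6;  python3 - <<'E'
from h import *
c=np.array([.554,-.055])
for n in ('scene','wrist'):
    p=cam(n,n+'8.png')
    for d in models.search_frame(p,'wheel_ball_0'):
        v=ray(p,d['centre'],.194)[:2];e=v-c;print(n,d,v.round(4),np.hypot(*e).round(4),np.degrees(np.arctan2(e[1],e[0])).round(1))
a=cv2.imread('pics/scene8.png')[120:240,180:300];b=cv2.imread('pics/wrist8.png')
cv2.imwrite('pics/c8.png',np.hstack([cv2.resize(a,(350,400)),cv2.resize(b,(450,400))]))
E
```

```text
az -131.4 r 0.0372 z 0.1931 F [-0.7 -0.4  0.5] Ft -0.2 19.65
[[0.21, -0.45, 0.0], [0.38, -0.17, 0.0]]
scene {'centre': [250.0, 169.6], 'p': 0.64} [ 0.545  -0.0362] 0.0209 115.5
wrist {'centre': [330.7, 217.1], 'p': 0.69} [ 0.561  -0.0513] 0.0079 27.5
```

View pics/c8.png

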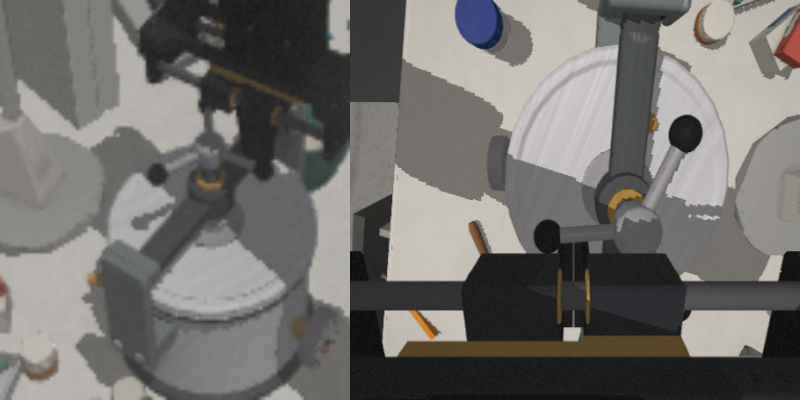

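The wrist view shows the fingers (575,250) just behind the arm from hub (638,230) to ball (548,237), so they push it square-on. Next, push gently in small steps.

Emit:
drive_tool(
  angular=[
    [0, 0, 0],
    [0, 0, 0],
    [0, 0, 0],
  ],
  delta_pos=[
    [0.4, 0, 0],
    [0.2, 0, 0],
    [0, 0, 0],
  ],
  gripper=[0, 0, 0],
)

```text
time_s: 20.15
tool_pos: [0.528, -0.0782, 0.1933]
tool_rot: [179.9, 0.1, 105.4]
force: [1.3, -2.5, -0.4]
grip_width: 0.0002
grasp_force: 1.2
```

Emit:
drive_tool(
  angular=[
    [0, 0, 0],
    [0, 0, 0],
  ],
  delta_pos=[
    [0.2, 0, 0],
    [0, 0, 0],
  ],
  gripper=[0, 0],
)

```text
time_s: 20.35
tool_pos: [0.5273, -0.0764, 0.1932]
tool_rot: [180.0, 0.1, 105.4]
force: [2.0, -3.0, -0.7]
grip_width: 0.0007
grasp_force: 1.6
```

Emit:
drive_tool(
  angular=[
    [0, 0, 0],
    [0, 0, 0],
  ],
  delta_pos=[
    [0.2, 0, 0],
    [0, 0, 0],
  ],
  gripper=[0, 0],
)

```text
time_s: 20.55
tool_pos: [0.5268, -0.0749, 0.1932]
tool_rot: [180.0, 0.1, 105.3]
force: [2.5, -4.1, -1.0]
grip_width: 0.0004
grasp_force: 2.6
```

Emit:
drive_tool(
  angular=[
    [0, 0, 0],
    [0, 0, 0],
  ],
  delta_pos=[
    [0.2, 0, 0],
    [0, 0, 0],
  ],
  gripper=[0, 0],
)

```text
time_s: 20.75
tool_pos: [0.5264, -0.0737, 0.1933]
tool_rot: [180.0, 0.1, 105.3]
force: [2.7, -5.3, -0.9]
grip_width: 0.0006
grasp_force: 3.0
```

Emit:
drive_tool(
  angular=[
    [0, 0, 0],
    [0, 0, 0],
  ],
  delta_pos=[
    [0.2, 0, 0],
    [0, 0, 0],
  ],
  gripper=[0, 0],
)

```text
time_s: 20.95
tool_pos: [0.526, -0.0723, 0.1933]
tool_rot: [180.0, 0.2, 105.3]
force: [2.8, -5.8, -0.8]
grip_width: 0.0005
grasp_force: 3.4
```

Emit:
drive_tool(
  angular=[
    [0, 0, 0],
    [0, 0, 0],
  ],
  delta_pos=[
    [0.2, 0, 0],
    [0, 0, 0],
  ],
  gripper=[0, 0],
)

```text
time_s: 21.15
tool_pos: [0.5257, -0.0708, 0.1933]
tool_rot: [179.9, 0.2, 105.2]
force: [4.1, -6.8, -2.2]
grip_width: 0.0004
grasp_force: 3.7
```

Emit:
drive_tool(
  angular=[
    [0, 0, 0],
    [0, 0, 0],
    [0, 0, 0],
    [0, 0, 0],
    [0, 0, 0],
    [0, 0, 0],
    [0, 0, 0],
    [0, 0, 0],
    [0, 0, 0],
  ],
  delta_pos=[
    [-0.5, 0, 0],
    [-0.7, 0, 0],
    [-0.5, 0, 0],
    [0, 0, 0],
    [0, 0, -2],
    [0, 0, -3],
    [0, 0, -3],
    [0, 0, -2],
    [0, 0, 0],
  ],
  gripper=[0, 0, 0, 0, 0, 0, 0, 0, 0],
)

```text
time_s: 22.05
tool_pos: [0.5309, -0.0837, 0.296]
tool_rot: [179.8, 0.1, 105.4]
force: [-0.3, 0.4, -0.1]
grip_width: 0.0008
grasp_force: 0.0
```

Emit:
drive_tool(
  angular=[
    [0, 0, 0],
    [0, 0, 0],
    [0, 0, 0],
    [0, 0, 0],
    [0, 0, 0],
    [0, 0, 0],
    [0, 0, 0],
  ],
  delta_pos=[
    [-2, 0, 0],
    [-4, 0, 0],
    [-4, 0, 0],
    [-4, 0, 0],
    [-4, 0, 0],
    [-2, 0, 0],
    [0, 0, 0],
  ],
  gripper=[0, 0, 0, 0, 0, 0, 0],
)

```text
time_s: 22.75
tool_pos: [0.5808, -0.283, 0.2894]
tool_rot: [-179.7, -0.1, 105.0]
force: [-0.2, -0.5, -0.2]
grip_width: 0.0006
grasp_force: 0.0
```

Run:
```python
from h import *
p=cam('scene','s9.png');a=cv2.imread('pics/s9.png')[110:270,170:330]
p=cam('top','t9.png');b=cv2.imread('pics/t9.png')[90:250,180:340]
cv2.imwrite('pics/c9.png',np.hstack([cv2.resize(x,(400,400)) for x in (a,b)]))
```

```text
(no output)
```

View pics/c9.png

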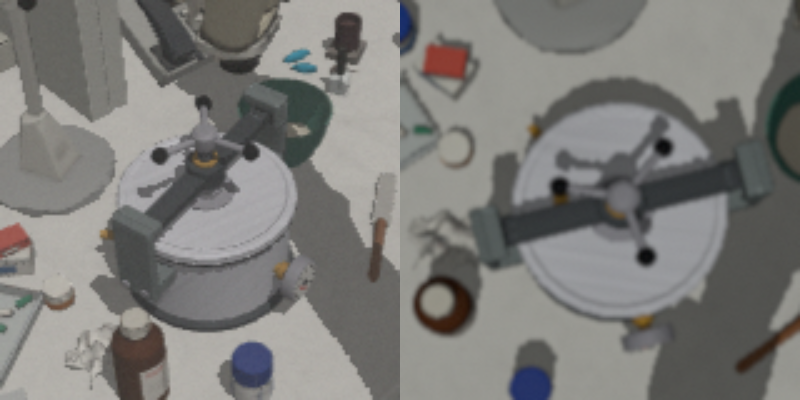

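The final view shows the bar straight under both hooks ((490,235) and (750,170)). The lid is seated, the surrounding things are unmoved and the arm is clear.

```bash
python3 -c "
from h import *
print(env.sign_off())"
```

```text
the job is handed in; nothing more can be done
None
```

The pot is closed and the job is handed in: the clamp bar is home under both hooks and the screw is hand-tight (held about 7.5 N on the arm; one earlier stroke briefly reached about 15 N), with lid and surroundings unmoved in the last pictures.

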